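Centre the pink display cupcake on its cake stand

TASK

The pink display cupcake has been left near the edge of its little white cake stand: nudge it gently from the side with the tips of the shut fingers until it stands upright in the middle of the stand's plate. Only touch and push it: do not pick it up or take it between the fingers, do not tip it over or knock it off, and do not shift the stand. Leave the brown cupcake and its stand and everything else on the counter where they are.

Things in the scene. Friction and masses are not known exactly. Their poses are not given: they have to be found in the camera images.
- cupcake: Pink cupcake, loose: rigid plaster display piece, about 0.2 kg, 67 mm tall, round. White liner: flat foot only 18 mm across, bevelled 10 deg out to 42 mm, so it wobbles and settles back upright; 60 mm at 27 mm up. Pink icing: widest, 66 mm, 25 to 36 mm up; 50 mm to 47 up; 32 mm to 55 up; red cherry. Origin: centre of underside, z up. Pushed at the wide ring it slides (1-3 N); higher it rocks.
- stand_top (a point): Centre of the upper face of the pink cupcake's stand: a loose white ceramic pedestal, 0.95 kg; flat round plate 110 mm across, 12 mm thick, no rim, its upper face 70 mm above the counter; a thin flush brass ring, 86 mm across, is inlaid around the centre. Neck 36 mm thick, base 90 mm across. z up.
- stand: The same stand; origin at the centre of its underside, on the counter.
- cupcake2: A brown cupcake with a yellow berry, same shape as the pink one, standing centred on the second stand. To be left alone. Origin: centre of its underside.
- stand2: The second white cake stand, same shape as the first; to be left alone. Origin: centre of its underside, on the counter. The two stands' places may be swapped.
- jar: Amber jar with a yellow lid, 60 mm across, 85 mm tall, loose bystander behind the stands. Origin: centre of its underside.
- jar2: Green jar with a red lid, 60 mm across, 85 mm tall, loose bystander behind the stands. Origin: centre of its underside.
- mug: Blue mug, 80 mm across, 90 mm tall, handle to its +y, loose bystander at the left. Origin: centre of its underside.
- teabox: Maroon box, 75 x 75 x 85 mm tall, loose bystander at the right. Origin: centre of its underside.
- clamshell: Clear pastry box, 150 x 120 x 45 mm tall, loose bystander at the back left. Origin: centre of its underside.
- spatula: Spatula lying flat along its x axis, loose bystander at the front right.

How it is judged:
By the outcome, as a careful person would: the job done as asked, in the order asked, and still so for the second after the job is handed in, with the robot touching nothing.
It also fails if it takes over 35 s, if anything falls off the work surface, if the arm or the gripper's body presses on something with over 40 N, if the wrist force passes 120 N, or if a joint passes its speed limit or range.

ROBOT

A 6-joint arm with a two-finger parallel gripper is mounted at the origin on the work surface. World frame = base frame: x ahead of the robot, y to its left, z up, the work surface at z = 0. Lengths are in m, angles in degrees, forces in N, time in s.
With the tool pointing down it reaches from about 0.325 to 0.85 m from the base axis. Payload 15.5 kg.
Tool frame: the origin (TCP) lies at the very end of the fingers, on their centre line; the grasp point (between the pads) lies arm.grip_depth behind it (arm.grip_depth is the distance from the TCP to the grasp point, in m); z points along the fingers, y is the direction in which the jaws open and shut (so a half turn about z gives the same grasp; the last joint's range is limited). The gripper opens to 91 mm and grips with 3 to 60 N. Pads are 32 mm wide; open, the fingers measure 118 mm over their backs; the gripper's body (76 mm by 178 mm) begins 60 mm behind the grasp point.
Start: joints at [-81.561, 28.281, 77.091, -0, 74.628, -5.472], TCP at [0.15, -0.607, 0.214] pointing down, gripper open.
Joint ranges: [-166.48, 166.48], [-47.26, 123.95], [12.59, 153.08], [-70.14, 250.14], [6.76, 159.57], [-176.63, 176.63]. Speed limits (degrees/s): [108.29, 108.29, 147.25, 172.46, 172.46, 172.46].

INTERFACE

Orientations are given as a 3x3 rotation matrix whose columns are the frame's x, y, z axes.
In Python, from rig import arm gives the robot as it stands. Calls block until the motion is done:
- arm.move_to(position, orientation): joint-space move of the TCP to a pose.
- arm.move_l(position, orientation=None, feed=0.15): straight line of the TCP; orientation=None keeps the orientation; feed is the mean speed in m/s.
- arm.move_joints(angles): joint-space move.
- arm.grip(opening): finger opening in m; the grip force is fixed at half the most; returns when the fingers have stopped.
- arm.sleep(seconds).
- arm.solve_ik(position, orientation): joint angles nearest the present ones, or None.
- arm.snapshot(name): name is "scene" or "top" or "wrist"; returns the picture (420x560x3 uint8, red, green, blue); there is no depth.
- arm.get_calibration(name): a dict with "intrinsics" (3x3 intrinsics, pixels), "cam_to_world" (4x4, takes a point from camera to world coordinates). Camera axes: x right, y down, z forward; pixel columns grow to the right and rows downward; lengths in m; the calibration is good to about 2 mm. A picture is of the moment at which its call begins: read the wrist's pose just before it. get_calibration takes no time and is no camera call; for the wrist camera it gives the pose at the moment of the call.
A pose or a line that the arm cannot do raises arm.Unreachable and nothing moves.
- arm.sign_off(): hands the job in, once; it reports no verdict.
Readings, each from a call of its own:
- arm.current_t(): time.
- arm.current_joint_positions(): joint angles.
- arm.current_dq(): joint speeds.
- arm.current_tau(): joint torques, N m.
- arm.current_ee_pos(): TCP position.
- arm.current_tool_rot(): TCP orientation.
- arm.current_force(): force on the tool from outside, world axes, zero at the start.
- arm.current_torque(): the same for the moment, N m.
- arm.current_width(): finger opening in m.
Only numpy, scipy, OpenCV 4.12 (cv2) and the standard library are available. Lean on these libraries where they do the work, as an engineer would, in place of code of your own. Each camera call takes 0.05 s, during which the arm holds its last target. There are 200 camera calls.

## Working session

There is one attempt and no reset: what is moved stays moved. The work goes in short steps, each a Python script; the robot and the scene stay as the last script left them, time stands still between calls to the robot, and variables do not carry over. Pictures are saved under pics/ and viewed, about 8 in all and at most 12, crops included, and the job is handed in when it is done.

```bash
mkdir -p pics; python3 - <<'E'
from rig import arm
import cv2,numpy as np
for n in("scene","top"):
    cv2.imwrite(f"pics/{n}0.png",arm.snapshot(n)[:,:,::-1])
    c=arm.get_calibration(n);print(n,np.round(c["intrinsics"],2).tolist(),np.round(c["cam_to_world"],4).tolist())
print(arm.grip_depth,arm.current_t(),arm.current_tool_rot())
E
```

```text
scene [[449.07, 0.0, 281.62], [0.0, 449.07, 214.33], [0.0, 0.0, 1.0]] [[0.7781, 0.4025, -0.4823, 1.1959], [0.6281, -0.5131, 0.5851, -0.7761], [-0.012, -0.7581, -0.652, 0.9236], [0.0, 0.0, 0.0, 1.0]]
top [[409.89, 0.0, 274.57], [0.0, 409.89, 208.42], [0.0, 0.0, 1.0]] [[0.0276, -0.9978, 0.0596, 0.5057], [-0.9995, -0.0268, 0.0139, -0.0022], [-0.0123, -0.06, -0.9981, 1.1094], [0.0, 0.0, 0.0, 1.0]]
0.0188 0.1 [[ 9.70672898e-01  2.40404034e-01 -1.56524916e-04]
 [ 2.40404058e-01 -9.70672276e-01  1.10555068e-03]
 [ 1.13844448e-04 -1.11075731e-03 -9.99999377e-01]]
```

View pics/scene0.png

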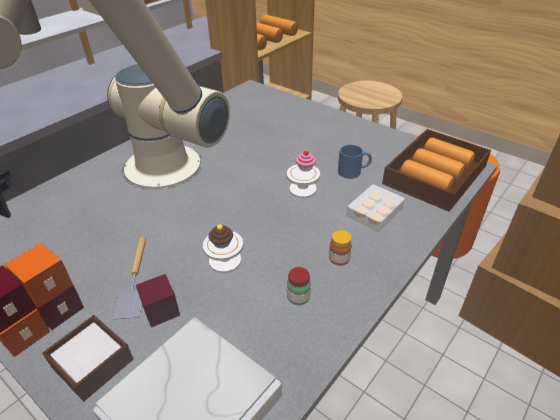

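View pics/top0.png

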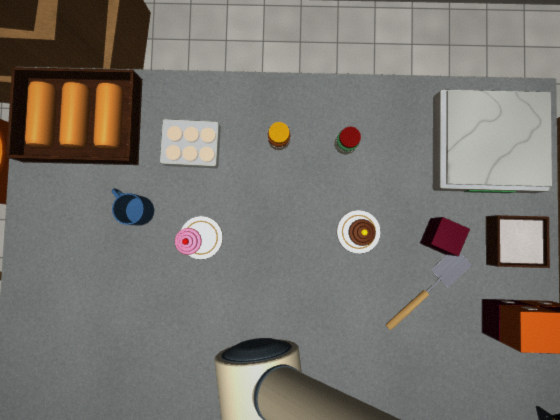

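The scene camera shows the pink cupcake on the stand next to the mug. In the top view the plate is centred at about (201,237) and the cherry is at about (186,241), so the cupcake sits on the +y side and needs a push towards −y. Next I'll locate both and take a close wrist view.

```bash
cat > h.py <<'E'
from rig import arm
import cv2,numpy as np
def p2w(c,uv,z):
    K=c["intrinsics"];T=np.array(c["cam_to_world"]);d=T[:3,:3]@np.linalg.solve(np.array(K),[uv[0],uv[1],1.])
    return T[:3,3]+d*(z-T[2,3])/d[2]
def w2p(c,P):
    T=np.linalg.inv(np.array(c["cam_to_world"]));q=np.array(c["intrinsics"])@(T[:3,:3]@P+T[:3,3]);return q[:2]/q[2]
def R(a): # tool down, tool x at angle a (deg)
    a=np.radians(a);x=np.array([np.cos(a),np.sin(a),0]);z=np.array([0,0,-1.]);return np.c_[x,np.cross(z,x),z]
E
python3 - <<'E'
from h import *
c=arm.get_calibration("top")
print("plate",p2w(c,(201,237.5),.07),"cherry",p2w(c,(185.5,241),.134),"mug",p2w(c,(130,208),.09))
w=arm.get_calibration("wrist");Rt=np.array(arm.current_tool_rot());T=np.array(w["cam_to_world"])
print(np.round(w["intrinsics"],1).tolist(),"cam in tool",np.round(Rt.T@(T[:3,3]-arm.current_ee_pos()),4),np.round(Rt.T@T[:3,:3],3).tolist())
for a in(0,45,90,-45,-90,180):
    for z in(.09,.3):print(a,z,arm.solve_ik([.42,.25,z],R(a)))
E
```

```text
plate [0.48889904 0.19670724 0.07      ] cherry [0.4806076  0.22108508 0.134     ] mug [0.55788243 0.37372854 0.09      ]
[[296.1, 0.0, 275.4], [0.0, 296.1, 211.6], [0.0, 0.0, 1.0]] cam in tool [ 6.820e-02 -1.000e-04 -1.704e-01] [[0.001, -0.97, -0.243], [1.0, 0.0, 0.001], [-0.001, -0.243, 0.97]]
0 0.09 [ 2.37587705e+01  2.75151395e+01  1.04045057e+02 -2.54444375e-14
  4.84398038e+01  1.13758771e+02]
0 0.3 [ 2.37587705e+01  1.24822941e+01  8.81229135e+01 -2.54444375e-14
  7.93947924e+01  1.13758771e+02]
45 0.09 [ 2.37587705e+01  2.75151395e+01  1.04045057e+02 -2.54444375e-14
  4.84398038e+01  6.87587705e+01]
45 0.3 [ 2.37587705e+01  1.24822941e+01  8.81229135e+01 -2.54444375e-14
  7.93947924e+01  6.87587705e+01]
90 0.09 [ 2.37587705e+01  2.75151395e+01  1.04045057e+02 -2.54444375e-14
  4.84398038e+01  2.37587705e+01]
90 0.3 [ 2.37587705e+01  1.24822941e+01  8.81229135e+01 -2.54444375e-14
  7.93947924e+01  2.37587705e+01]
-45 0.09 [ 2.37587705e+01  2.75151395e+01  1.04045057e+02 -2.54444375e-14
  4.84398038e+01  1.58758771e+02]
-45 0.3 [ 2.37587705e+01  1.24822941e+01  8.81229135e+01 -2.54444375e-14
  7.93947924e+01  1.58758771e+02]
-90 0.09 [ 2.37587705e+01  2.75151395e+01  1.04045057e+02 -2.54444375e-14
  4.84398038e+01 -1.56241229e+02]
-90 0.3 [ 2.37587705e+01  1.24822941e+01  8.81229135e+01 -2.54444375e-14
  7.93947924e+01 -1.56241229e+02]
180 0.09 [ 2.37587705e+01  2.75151395e+01  1.04045057e+02 -2.54444375e-14
  4.84398038e+01 -6.62412295e+01]
180 0.3 [ 2.37587705e+01  1.24822941e+01  8.81229135e+01 -2.54444375e-14
  7.93947924e+01 -6.62412295e+01]
```

```bash
python3 - <<'E'
from h import *
arm.grip(0.0)
r=R(18);P=np.array([.489,.197,0])-.08*r[:,0]
arm.move_to(P+[0,0,.30],r);arm.move_to(P+[0,0,.20],r);arm.sleep(.2)
c=arm.get_calibration("wrist");im=arm.snapshot("wrist");print(arm.current_t(),arm.current_width(),arm.current_ee_pos())
np.savez("w1.npz",im=im,**c)
k=w2p(c,np.array([.485,.205,.07])).astype(int);print(k)
x0,y0=max(k[0]-110,0),max(k[1]-80,0);cr=im[y0:y0+165,x0:x0+220]
print(x0,y0);cv2.imwrite("pics/w1.png",cv2.resize(cr,None,fx=3.5,fy=3.5,interpolation=2)[:,:,::-1])
E
```

```text
5.1083 0.000263158511829441 [0.41390586 0.1725115  0.20143495]
[266 128]
156 48
```

View pics/w1.png

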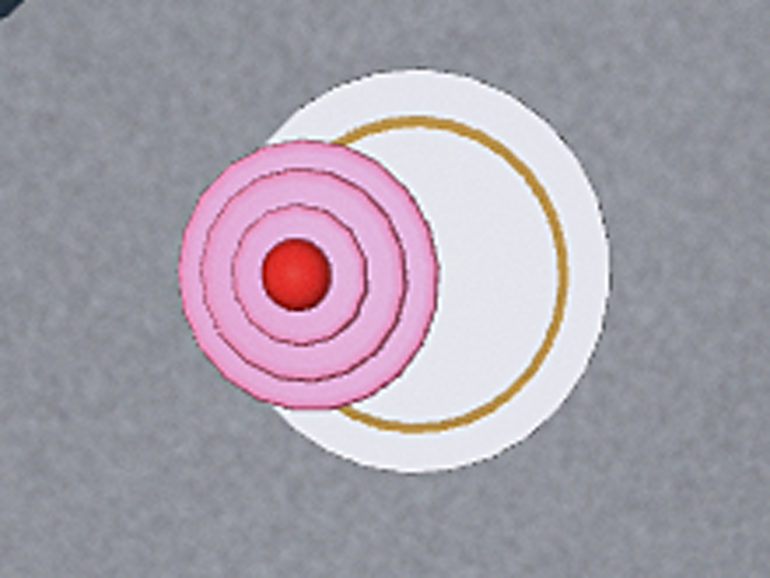

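The crop shows the plate circle centred near crop (417,270) and the pink icing circle near (309,275). I'll fit both circles in world coordinates at their own heights.

```bash
cat >> h.py <<'E'
from scipy.optimize import least_squares
def fit(pts,r):
    f=lambda c:np.hypot(pts[:,0]-c[0],pts[:,1]-c[1])-r
    s=least_squares(f,np.median(pts,0)[:2],loss="soft_l1",f_scale=.0007);return s.x,np.median(abs(f(s.x)))
def biggest(m):
    return max(cv2.findContours(m.astype(np.uint8),cv2.RETR_EXTERNAL,cv2.CHAIN_APPROX_NONE)[0],key=cv2.contourArea)[:,0]
def locate(im,c,near=(.487,.2)):
    k=w2p(c,np.array([*near,.07]));yy,xx=np.indices(im.shape[:2]);reg=np.hypot(xx-k[0],yy-k[1])<95
    r,g,b=[im[...,i].astype(int) for i in range(3)]
    pink=(r-g>35)&(b-g>0)&reg; red=(r>140)&(g<70)&(b<70)&reg
    white=(np.minimum(np.minimum(r,g),b)>195)&reg
    pk=biggest(pink|red); cp,e1=fit(np.array([p2w(c,u,.1005) for u in pk]),.033)
    # plate: outer contour of white+all, far from pink
    W=white|pink|red|((r-b>40)&reg)
    pl=biggest(W); d=np.array([np.hypot(*(pk-u).T).min() for u in pl]);pl=pl[d>4]
    pc,e2=fit(np.array([p2w(c,u,.07) for u in pl]),.055)
    ch=p2w(c,np.argwhere(red).mean(0)[::-1],.131)[:2]
    return cp,pc,ch,(e1,e2,len(pl))
E
python3 - <<'E'
from h import *
d=np.load("w1.npz");cp,pc,ch,e=locate(d["im"],d);print(cp,pc,ch,e,(cp-pc)*1e3,(ch-pc)*1e3)
E
```

```text
[0.47892929 0.22303194] [0.48768786 0.19885997] [0.47919924 0.22304611] (np.float64(0.000632325176471743), np.float64(0.0007613623220368883), 234) [-8.75857203 24.1719665 ] [-8.48861764 24.18613528]
```

```bash
cat >> h.py <<'E'
def look(pc,r,name,up=True):
    P=np.array([*pc,0])-.08*r[:,0]
    arm.move_to(P+[0,0,.2],r);arm.sleep(.25)
    c=arm.get_calibration("wrist");im=arm.snapshot("wrist");np.savez(name+".npz",im=im,**c)
    cv2.imwrite(f"pics/{name}.png",im[:,:,::-1])
    cp,p,ch,e=locate(im,c,pc);print("t",arm.current_t(),"cup",cp,"plate",p,"off mm",(cp-p)*1e3,"cherry off",(ch-p)*1e3,e)
    return cp,p
E
cat > push.py <<'E'
import sys
from h import *
def push(cp,pc,stop,name,z=.091,gap=.018,half=.0135):
    d=(pc-cp)/np.hypot(*(pc-cp));a=np.degrees(np.arctan2(d[1],d[0]))+90;r=R(a)
    s=cp-d*(.033+half+gap);L=lambda q,zz:np.array([*q,zz])
    arm.move_to(L(s-d*.01,.2),r);arm.move_l(L(s,z),r,feed=.15)
    arm.move_l(L(cp-d*(.033+half+.006),z),r,feed=.06)
    f0=np.array(arm.current_force())
    end=pc-d*(.033+half+stop);q=cp-d*(.033+half+.006);n=max(2,int(np.hypot(*(end-q))/.004))
    for i in range(1,n+1):
        p=q+(end-q)*i/n;arm.move_l(L(p,z),r,feed=.03)
        print(np.round((np.array(arm.current_force())-f0),2),end=" ")
    print()
    arm.move_l(L(end-d*.025,z),r,feed=.05);arm.move_l(L(end-d*.035,.2),r,feed=.2)
    return look(pc,R(a),name)
if __name__=="__main__":
    v=list(map(float,sys.argv[2:]));push(np.array(v[:2]),np.array(v[2:4]),v[4],sys.argv[1])
E
python3 push.py w2 .4790 .2230 .4877 .1989 .005
```

```text
[-0.64 -0.31 -0.04] [-0.45 -0.05 -0.67] [-0.36  0.61  0.1 ] [0.43 0.98 0.77] [ 0.33 -0.31  0.62] [-0.05 -0.17  0.32] 
t 10.9083 cup [0.48506252 0.20657951] plate [0.48797708 0.197597  ] off mm [-2.91455682  8.98250783] cherry off [-2.78797205  9.17790736] (np.float64(0.0006793839304544899), np.float64(0.0012721371792295752), 321)
```

View pics/w2.png

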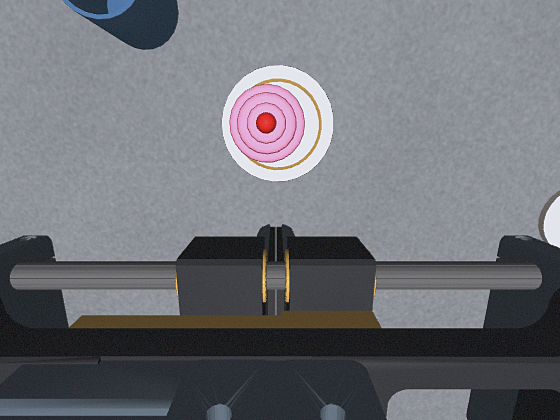

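The cupcake is upright and the remaining offset is about 9.4 mm. Before the second push I'll cross-check the plate centre against the brass ring.

```bash
cat >> h.py <<'E'
def ring(im,c,near):
    r,g,b=[im[...,i].astype(int) for i in range(3)];k=w2p(c,np.array([*near,.07]));yy,xx=np.indices(r.shape)
    m=(r-b>40)&(g-b>15)&(np.hypot(xx-k[0],yy-k[1])<75)
    return fit(np.array([p2w(c,(x,y),.07) for y,x in np.argwhere(m)]),.0425),m.sum()
E
python3 - <<'E'
from h import *
for n in("w1","w2"):
    d=np.load(n+".npz");print(n,ring(d["im"],d,(.4878,.198)),locate(d["im"],d)[1:])
    for z in (.058,.07):
        pass
# plate contour sanity
d=np.load("w2.npz");im=d["im"];r,g,b=[im[...,i].astype(int) for i in range(3)]
k=w2p(d,np.array([.488,.198,.07]));yy,xx=np.indices(r.shape);W=((im.min(2)>195)|(r-b>40)|((r-g>35)))&(np.hypot(xx-k[0],yy-k[1])<95)
(x,y),R_=cv2.minEnclosingCircle(biggest(W));print(x,y,R_,p2w(d,(x,y),.07))
d=np.load("w1.npz");im=d["im"];r,g,b=[im[...,i].astype(int) for i in range(3)]
W=(im.min(2)>195);print(W[48:213,156:376].sum(), im[130,300:345:4].tolist())
E
```

```text
w1 ((array([0.48765315, 0.19880969]), np.float64(0.000849078360484451)), np.int64(548)) (array([0.48768786, 0.19885997]), array([0.47919924, 0.22304611]), (np.float64(0.000632325176471743), np.float64(0.0007613623220368883), 234))
w2 ((array([0.48779312, 0.19868314]), np.float64(0.0008286231563039773)), np.int64(572)) (array([0.48797708, 0.197597  ]), array([0.48518911, 0.20677491]), (np.float64(0.0006793839304544899), np.float64(0.0012721371792295752), 321))
277.584716796875 122.80066680908203 57.96915817260742 [0.49066083 0.19812443 0.07      ]
5515 [[228, 231, 236], [229, 230, 237], [228, 230, 236], [227, 231, 237], [176, 135, 60], [228, 230, 237], [228, 231, 237], [232, 233, 240], [143, 147, 154], [153, 157, 165], [146, 150, 156], [149, 154, 163]]
```

The brass ring puts the plate at (0.4877, 0.1987) in both views, so the stand has not moved. The cupcake came to rest 3.3 mm short of where I'd predicted, so I'll correct the finger half-thickness to 10.2 mm and push the remaining 8.3 mm.

```bash
sed -i 's/half=.0135/half=.0102/' push.py; python3 push.py w3 .4851 .2066 .4877 .1987 .0004
python3 - <<'E'
from h import *
d=np.load("w3.npz");(p,e),n=ring(d["im"],d,(.4878,.1985));cp=locate(d["im"],d)[0];print(p,e,n,(cp-p)*1e3)
E
```

```text
[-0.46  0.67  1.19] [0.66 0.33 0.65] [-0.06  0.18  1.07] 
t 15.775 cup [0.4876326  0.19888578] plate [0.48798287 0.19759022] off mm [-0.35026595  1.29555985] cherry off [-0.16373355  1.42601317] (np.float64(0.0006173001124678626), np.float64(0.0012865240129122553), 320)
[0.48796686 0.19761543] 0.0011425165817892727 833 [-0.33425249  1.27034967]
```

View pics/w3.png

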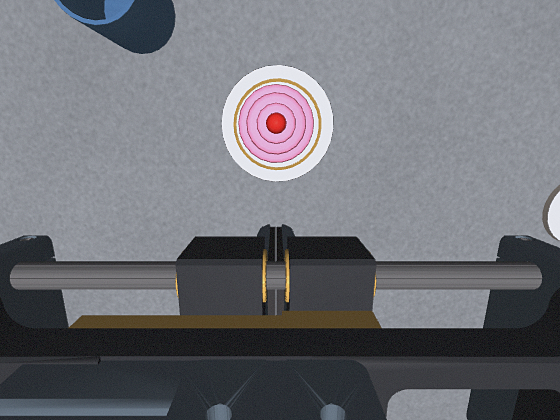

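The full ring is now visible around the icing, and the offset is 1.3 mm with the cherry concentric. I'll recheck whether the stand moved, fitting the radius as well, and take a final overview.

```bash
python3 - <<'E'
from h import *
for n in("w1","w2","w3"):
    d=np.load(n+".npz");im=d["im"];r,g,b=[im[...,i].astype(int) for i in range(3)];yy,xx=np.indices(r.shape)
    k=w2p(d,np.array([.4878,.198,.07]));m=(r-b>40)&(g-b>15)&(np.hypot(xx-k[0],yy-k[1])<75)
    q=np.array([p2w(d,(x,y),.07) for y,x in np.argwhere(m)])
    s=least_squares(lambda v:np.hypot(q[:,0]-v[0],q[:,1]-v[1])-v[2],[.488,.198,.043],loss="soft_l1",f_scale=.0007);print(n,s.x)
a=cv2.imread("pics/scene0.png");t0=cv2.imread("pics/top0.png")
b=arm.snapshot("scene")[:,:,::-1];t=arm.snapshot("top")[:,:,::-1]
cv2.imwrite("pics/fin.png",np.hstack([cv2.resize(b[120:300,180:420],(400,300)),cv2.resize(t[60:360,80:480],(400,300))]))
print(arm.current_t())
E
```

```text
w1 [0.48810348 0.19771683 0.04141583]
w2 [0.48811002 0.19775339 0.04147815]
w3 [0.48811017 0.1976729  0.04137652]
15.875
```

View pics/fin.png

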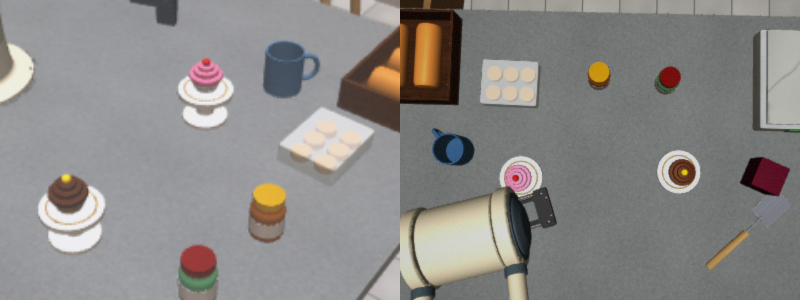

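The stand's centre agrees to within 0.1 mm across all three views, so it has not moved. The cupcake is upright and about 1.3 mm off centre, and everything else looks undisturbed.

```bash
python3 -c "
from rig import arm
arm.sign_off();print(arm.current_t())"
```

```text
the job is handed in; nothing more can be done
the job is handed in; nothing more can be done
```

I nudged the pink cupcake to the middle of its stand with two slow side pushes of the shut fingertips at the wide ring, moving it from about 25 mm off centre. I handed the job in at about 15.9 s of the 35 s allowed.

- **Cupcake:** It stands upright about 1.3 mm off the plate's centre, with the cherry concentric with the icing.
- **Stand:** The brass-ring centre agreed to within 0.1 mm across all three wrist views, so the stand did not shift.
- **Other items:** The brown cupcake, its stand, the jars, mug, tea box, spatula and pastry box looked unmoved in the final overview, which I checked by eye only.
- **Force:** Readings taken between push steps stayed under about 1.5 N, close to the sensor noise.

**Disagreement:** My first plate-centre estimates, made with fixed radii and a partly hidden rim, were about 1.2 mm out. I aimed the second push at one of these, and that accounts for the remaining 1.3 mm. Fitting the radius as well resolved the difference. I left the cupcake there because a correction that small was not worth another push.

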